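# Shut the slide box and push it home into its bay

## Task

Put the blue slide box away using only pushes of the fingertips: first swing its open lid fully shut, then push the box along the worktop, straight into the empty bay of the white organiser, until it rests against the back and its front is about flush with the front of the organiser, like the clear box in the bay beside it. Do not lift, carry or tip the box, and leave the clear box and everything else where it is.

Things in the scene. Friction and masses are not known exactly. Their poses are not given: they have to be found in the camera images.
- blue_box: Opaque blue box for microscope slides, loose in front of the empty bay, 93 (x) x 168 (y) x 38 mm (z) when shut, 0.2 to 0.5 kg. Origin: centre of its underside; z up; x points from its front (long side with the catch, towards the robot) to its back (hinge side). It slides on the worktop under a push of about 1 to 4 N.
- blue_box_lid (a joint): Hinge of the blue box's lid in rad: 0 = shut, grows as the lid opens up and backward (1.57 = upright), at most 1.92. Friction holds the lid wherever it is left; it does not fall shut. About 1 N at its free edge moves it.
- box_hinge (a point): Middle of the hinge line of the blue box: 46.6 mm behind the box's centre, 26.5 mm above its underside. The line runs along the box's y.
- lid_edge (a point): Middle of the lid's free long edge, on its outer (upper) face. Lid shut: 46.5 mm in front of the box's centre and 38 mm above its underside, so the edge lies 93 mm forward of the hinge line and the lid's outer face 11.5 mm above it; it turns with the lid. The lid is 168 mm long in y and 11.5 mm deep.
- box_front (a point): Middle of the front face of the blue box's lower part, 46.5 mm in front of its centre, 13 mm above its underside. A place to push it along.
- organiser: White bench organiser, fixed, 103 (x) x 404 (y) x 56 mm, plus a low back rail. Two bays side by side, open to the robot, each 184 mm wide, 46 mm clear height, 93 mm deep, no floor; walls 12 mm with round front edges, top panel set back 6 mm. Origin: centre of underside; x from front to back, y left. A blue box pushed home has its centre at x -4 mm, y +98 mm (8 mm play each side).
- bay_mouth (a point): Middle of the mouth of the empty bay at worktop height: in the organiser's frame 51.5 mm in front of its centre, 98 mm to its left. Its axes are the organiser's.
- clear_box: Clear plastic slide box of the same size, shut, loose, already home in the other bay. Leave it. Origin: centre of its underside.
- cover_a: Small box of cover glasses with a blue lid, 31 x 31 x 16 mm, standing on the organiser's top panel over the clear box. Leave it. Origin: centre of its underside.
- cover_b: The same with an orange lid, also on the organiser's top panel. Leave it. Origin: centre of its underside.
- petri: Closed petri dish, 90 mm across, 15 mm high, left of the work. Leave it. Origin: centre of its underside.
- timer: White lab timer on a blue foot, 52 x 84 x 35 mm, left of the work. Leave it. Origin: centre of its underside.

How it is judged:
By the outcome, as a careful person would: the job done as asked, in the order asked, and still so for the second after the job is handed in, with the robot touching nothing.
It also fails if it takes over 72 s, if anything falls off the work surface, if the arm or the gripper's body presses on something with over 40 N, if the wrist force passes 120 N, or if a joint passes its speed limit or range.

## Robot

A 6-joint arm with a two-finger parallel gripper is mounted at the origin on a cart in front of the work surface, level with it; the furniture and walls round the work are solid. World frame = base frame: x ahead of the robot, y to its left, z up, the work surface at z = 0. Lengths are in m, angles in degrees, forces in N, time in s.
With the tool pointing down it reaches from about 0.3 to 0.75 m from the base axis. Payload 8.5 kg.
Tool frame: the origin (TCP) lies between the finger pads; the fingertips stand 17 mm ahead of it and the grasp point (between the pads) lies 2 mm behind it; z points along the fingers, y is the direction in which the jaws open and shut (so a half turn about z gives the same grasp; the last joint's range is limited). The gripper opens to 85 mm and grips with 20 to 120 N. Pads are 22 mm wide; open, the fingers measure 114 mm over their backs; the gripper's body (76 mm by 85 mm) begins 54 mm behind the grasp point. The pads swing forward as they close: fully open they stand 13 mm farther back than shut.
Start: joints at [-87.794, 21.807, 74.336, -0, 83.858, -12.336], TCP at [0.138, -0.532, 0.248] pointing down, gripper open.
Joint ranges: [-178.18, 178.18], [-50.72, 133.34], [12.68, 142.11], [-81.47, 261.47], [9.98, 163.14], [-165.26, 165.26]. Speed limits (degrees/s): [136.94, 136.94, 180, 180, 180, 180].

## Interface

Orientations are given as a 3x3 rotation matrix whose columns are the frame's x, y, z axes.
In Python, from rig import readout, eyes, env gives the robot as it stands.
- The arm moves only by the tool arm_command, never from a script. Its argument "rows" is text: rows parted by semicolons, each of 7 numbers parted by spaces: the closure, from 0 (fully open) to 1 (shut), then the shift along the tool's x, y, z in mm, then the turn, a rotation vector about the tool's x, y, z in degrees. In form: grip dx dy dz rx ry rz; .... A call has 1 to 5 rows; each row shifts and turns the commanded pose from where the row before left it, along the tool's axes as they then stand; what a row does not reach is not made up. A row lasts 1/12 s, in which the tool goes at most 41.7 mm and 7.16 degrees, less where a joint would pass 70% of its speed; a pose out of reach is approached as far as the arm can. A call with a gripper value outside its range is refused whole. The fingers move at their own pace and stop on an object; "squeeze" is the grip in N (left out, the last holds). Time passes only in rows, so rows that do not move let the fingers close. It gives the time, the measured TCP pose, the force and the opening at its end, in the units of the state.
- readout.observe(): the state, without advancing time (a new reading comes with each control period).
- eyes.get_image(name): name is "scene" or "top"; returns the picture (400x640x3 uint8, red, green, blue); there is no depth.
- eyes.camera_model(name): a dict with "mtx" (3x3 intrinsics, pixels), "k1" (the pictures are not rectified: a ray, as slopes to the right and down, at radius r is drawn at 1 + k1 r^2 times it, then the intrinsics apply), "view" (4x4, takes a point from world to camera coordinates). Camera axes: x right, y up, looking along -z (the intrinsics and any distortion apply to the point x, -y, -z); pixel columns grow to the right and rows downward; lengths in m; the calibration is good to about 2 mm. A picture is of the moment at which its call begins. camera_model takes no time and is no camera call.
- env.close_job(): hands the job in, once; it reports no verdict.
The state is a dict: "time_s": time; "q": joint angles; "qvel": joint speeds; "joint_efforts": joint torques, N m; "position": TCP position; "tool_rot": TCP orientation; "ft_force": force on the tool from outside, world axes, zero at the start; "wrist_torque": the same for the moment, N m; "grip_width": finger opening in m.
Only numpy, scipy, OpenCV 4.12 (cv2) and the standard library are available. Lean on these libraries where they do the work, as an engineer would, in place of code of your own. Each camera call takes 0.05 s, during which the arm holds its last target. There are 200 camera calls.

## Working session

There is one attempt and no reset: what is moved stays moved. The work goes in short steps, Python scripts to look and compute and a tool call to move; the robot and the scene stay as the last step left them, time stands still between calls to the robot, and variables do not carry over. Pictures are saved under pics/ and viewed, about 8 in all and at most 12, crops included, and the job is handed in when it is done.

Besides the shell and the picture viewer there is one more tool, called after "Emit:" by a JSON object that holds its "api" and its "payload", one argument or row to a line. arm_command: Moves the arm, as the interface text tells. Its arguments: {"type":"object","properties":{"rows":{"type":"string"},"squeeze":{"type":"number"}},"required":["rows"]}

```bash
mkdir -p pics; ls; python3 - <<'E'
from rig import readout, eyes, env
import cv2,numpy as np
for n in("scene","top"):
    im=eyes.get_image(n); cv2.imwrite(f"pics/{n}0.png",im[:,:,::-1])
    m=eyes.camera_model(n); print(n,np.round(m["mtx"],1).tolist(),m["k1"],np.round(m["view"],3).tolist())
s=readout.observe()
for k in("time_s","position","tool_rot","ft_force","grip_width"):print(k,np.round(s[k],3).tolist())
E
```

```text
pics
scene [[432.8, 0.0, 319.4], [0.0, 432.8, 188.6], [0.0, 0.0, 1.0]] 0.025788457636174416 [[0.987, 0.158, -0.011, -0.564], [-0.128, 0.841, 0.525, -0.072], [0.093, -0.517, 0.851, -1.045], [0.0, 0.0, 0.0, 1.0]]
top [[381.8, 0.0, 321.8], [0.0, 381.8, 195.2], [0.0, 0.0, 1.0]] -0.09344786322704374 [[-0.014, -1.0, 0.008, 0.137], [0.993, -0.013, 0.116, -0.573], [-0.116, 0.01, 0.993, -0.893], [0.0, 0.0, 0.0, 1.0]]
time_s 0.1
position [0.138, -0.532, 0.248]
tool_rot [[0.968, 0.251, -0.0], [0.251, -0.968, 0.001], [0.0, -0.001, -1.0]]
ft_force [0.546, 0.087, -0.121]
grip_width 0.085
```

View pics/scene0.png

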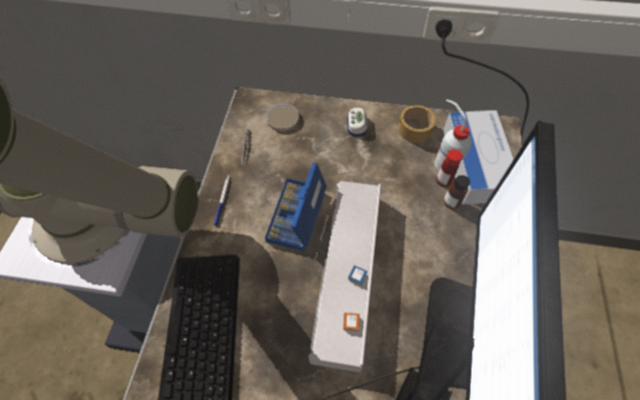

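View pics/top0.png

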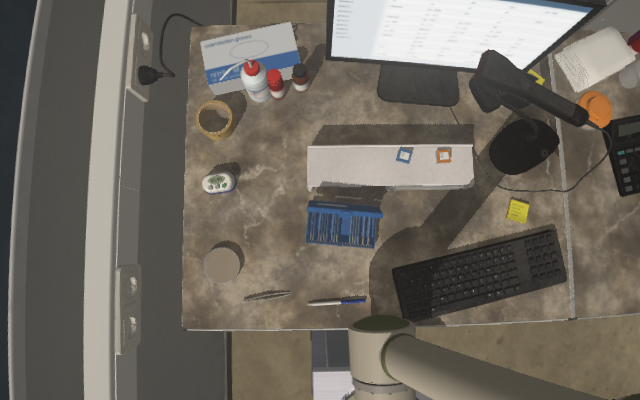

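The scene view shows the blue box around (295,210) with its lid raised, and the organiser around (348,270). In the top view the box is around (343,225) and the organiser spans (307–473, 145–188). I'll enlarge both.

```bash
python3 - <<'E'
import cv2
a=cv2.imread("pics/top0.png")[125:265,295:485]; cv2.imwrite("pics/topc.png",cv2.resize(a,None,fx=4,fy=4,interpolation=cv2.INTER_CUBIC))
a=cv2.imread("pics/scene0.png")[155:265,255:390]; cv2.imwrite("pics/scenec.png",cv2.resize(a,None,fx=5,fy=5,interpolation=cv2.INTER_CUBIC))
E
```

```text
(no output)
```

View pics/topc.png

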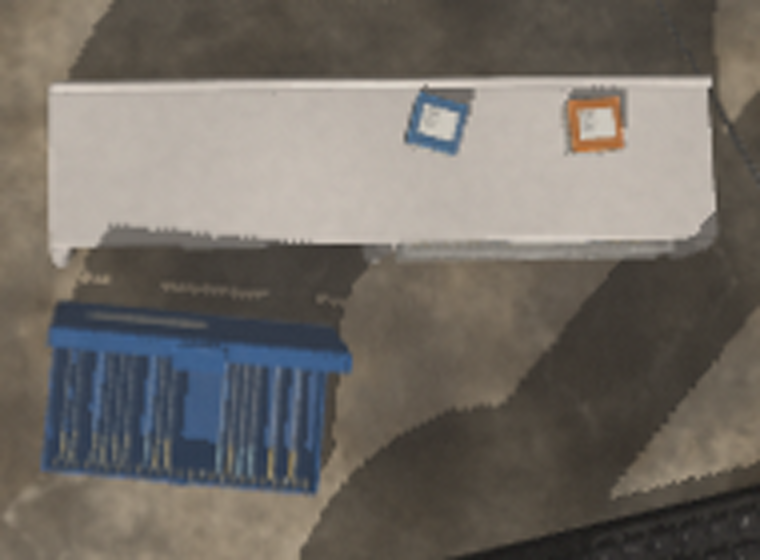

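View pics/scenec.png

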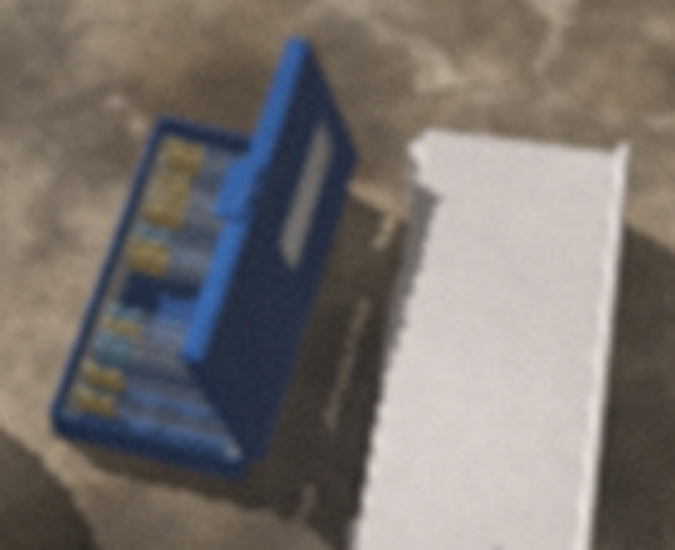

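```bash
cat > h.py <<'E'
import numpy as np, cv2
from scipy.optimize import least_squares
from rig import readout, eyes
CM={n:eyes.camera_model(n) for n in("scene","top")}
def proj(n,p):
    m=CM[n]; c=np.array(m["view"])@np.r_[p,1]; s=np.array([c[0],-c[1]])/-c[2]; s=s*(1+m["k1"]*(s@s))
    return (np.array(m["mtx"])@np.r_[s,1])[:2]
def uv(crop,p):
    ox,oy,k=crop; return np.array([ox+(p[0]+.5)/k-.5, oy+(p[1]+.5)/k-.5])
def W(pose,p):
    x,y,a=pose; c,s=np.cos(a),np.sin(a); return np.array([x+c*p[0]-s*p[1],y+s*p[0]+c*p[1],p[2]])
def lid(th,x,y,z):
    rx,rz=x-.0466,z-.0265; c,s=np.cos(th),np.sin(th)
    return [.0466+rx*c+rz*s,y,.0265-rx*s+rz*c]
def S(): 
    s=readout.observe(); return s
E
cat > fit.py <<'E'
from h import *
T=(295,125,4); C=(255,155,5)
# organiser: (cam,pixel,local,mask)
O=[("top",uv(T,(50,240)),(-.0455,.202,.056),(1,0)),("top",uv(T,(50,95)),(.045,.202,.056),(1,0)),
("top",uv(T,(712,95)),(.045,-.202,.056),(1,0)),("top",uv(T,(716,215)),(-.04,-.202,.056),(1,0)),
("top",uv(T,(200,244)),(-.0455,.111,.056),(0,1)),("top",uv(T,(640,241)),(-.0455,-.157,.056),(0,1)),
("scene",uv(C,(412,150)),(-.0485,.202,.056),(1,1))]
r=least_squares(lambda p:np.concatenate([(proj(n,W(p,l))-u)*m for n,u,l,m in O]),[.5,.1,0],x_scale=[.1,.1,.1])
print("org",r.x[:2],np.degrees(r.x[2])); print(np.round(r.fun,1)); org=r.x
h=.084
B=[("top",(43,470),lambda t:(-.0465,h,.0265)),("top",(317,492),lambda t:(-.0465,-h,.0265)),
("top",(52,325),lambda t:lid(t,-.0465,h,.038)),("top",(350,352),lambda t:lid(t,-.0465,-h,.038)),
("top",(50,347),lambda t:lid(t,-.0465,h,.0265)),("top",(350,372),lambda t:lid(t,-.0465,-h,.0265)),
("scene",(307,45),lambda t:lid(t,-.0465,h,.038)),("scene",(207,362),lambda t:lid(t,-.0465,-h,.038)),
("scene",(185,355),lambda t:lid(t,-.0465,-h,.0265)),
("scene",(357,160),lambda t:lid(t,.0465,h,.038)),("scene",(264,458),lambda t:lid(t,.0465,-h,.038)),
("scene",(163,120),lambda t:(-.0465,h,.0265)),("scene",(55,412),lambda t:(-.0465,-h,.0265))]
f=lambda p:np.concatenate([proj(n,W(p[:3],g(p[3])))-uv(T if n=="top" else C,u) for n,u,g in B])
r=least_squares(f,[.4,.1,0,1.5],loss="soft_l1"); p=r.x
print("box",p[:2],np.degrees(p[2]),"lid",p[3]); print(np.round(f(p).reshape(-1,2),1).tolist())
home=W(org,(-.004,.098,0)); print("home",home,"mouth",W(org,(-.0515,.098,0)))
print("lid edge",W(p[:3],lid(p[3],-.0465,0,.038)),"hinge",W(p[:3],(.0466,0,.0265)),"front",W(p[:3],(-.0465,0,.013)))
E
python3 fit.py
```

```text
org [ 0.63906425 -0.0400931 ] 0.17462134792337008
[ 0.9  0.   0.4  0.   0.2 -0.   1.6  0.   0.   0.5  0.  -0.5  0.6 -3.5]
box [0.50011062 0.08328299] -5.705099339717678 lid 1.3020941550983476
[[-0.5, 0.1], [0.4, 0.5], [-1.0, 0.2], [0.9, 0.0], [-0.9, -0.1], [0.3, 0.1], [1.0, -1.1], [0.0, 0.1], [-0.6, 1.0], [1.4, -0.7], [1.5, 1.5], [-0.7, -0.9], [-0.8, 0.7]]
home [0.63476559 0.05789426 0.        ] mouth [0.58726581 0.05774949 0.        ]
lid edge [0.53291841 0.08000539 0.11931225] hinge [0.54647979 0.07865056 0.0265    ] front [0.45384094 0.08790548 0.013     ]
```

Emit:
{"api": "arm_command", "payload": {
  "rows": "1 20 -33 0 0 0 6.7;1 20 -33 0 0 0 6.7;1 20 -33 0 0 0 6.7;1 20 -33 0 0 0 0;1 20 -33 0 0 0 0",
  "squeeze": 30
}}

```text
time_s: 0.52
position: [0.2304, -0.363, 0.2481]
tool_rot: [[0.995, -0.098, -0.0], [-0.098, -0.995, 0.0], [-0.0, -0.0, -1.0]]
ft_force: [0.5, -0.5, -0.2]
grip_width: 0.0256
```

```bash
cat >> h.py <<'E'
def go(t,yaw=None):
    s=readout.observe(); R=np.array(s["tool_rot"]); p=np.array(s["position"])
    d=1000*(np.array(t)-p); print("t",round(s["time_s"],2),"pos",p.round(4),"yaw",np.degrees(np.arctan2(R[1,0],R[0,0])).round(2),"zdir",R[:,2].round(3),"F",np.round(s["ft_force"],1),"w",round(s["grip_width"],4))
    print("tool shift mm",(R.T@d).round(1),"n rows",np.ceil(np.linalg.norm(d)/40), "" if yaw is None else "rz %.1f"%(np.degrees(np.arctan2(R[1,0],R[0,0]))-yaw))
E
sed -i 's/uv(C,(412,150)),(-.0485,.202,.056),(1,1)/uv(C,(430,130)),(-.0455,.202,.056),(1,1)/' fit.py; python3 fit.py; python3 -c "
from h import *
go((.571,.076,.248),-5.7)"
```

```text
org [ 0.63968106 -0.03814972] -0.6045126520590764
[-0.2  0.  -0.1 -0.  -0.3  0.   0.6  0.   0.  -0.4  0.   0.2 -0.2 -0.1]
box [0.50011062 0.08328299] -5.705099339717678 lid 1.3020941550983476
[[-0.5, 0.1], [0.4, 0.5], [-1.0, 0.2], [0.9, 0.0], [-0.9, -0.1], [0.3, 0.1], [1.0, -1.1], [0.0, 0.1], [-0.6, 1.0], [1.4, -0.7], [1.5, 1.5], [-0.7, -0.9], [-0.8, 0.7]]
home [0.63671524 0.05988703 0.        ] mouth [0.58921788 0.06038818 0.        ]
lid edge [0.53291841 0.08000539 0.11931225] hinge [0.54647979 0.07865056 0.0265    ] front [0.45384094 0.08790548 0.013     ]
t 0.52 pos [ 0.2304 -0.363   0.2481] yaw -5.65 zdir [-0.  0. -1.] F [ 0.5 -0.5 -0.2] w 0.0256
tool shift mm [ 2.957e+02 -4.704e+02  3.000e-01] n rows 14.0 rz 0.1
```

Emit:
{"api": "arm_command", "payload": {
  "rows": "1 19.7 -31.4 0 0 0 0;1 19.7 -31.4 0 0 0 0;1 19.7 -31.4 0 0 0 0;1 19.7 -31.4 0 0 0 0;1 19.7 -31.4 0 0 0 0"
}}

```text
time_s: 0.93
position: [0.3439, -0.2163, 0.2483]
tool_rot: [[0.995, -0.097, -0.0], [-0.097, -0.995, 0.0], [-0.0, -0.0, -1.0]]
ft_force: [1.2, -0.8, 0.8]
grip_width: 0.0003
```

Emit:
{"api": "arm_command", "payload": {
  "rows": "1 19.7 -31.4 0 0 0 0;1 19.7 -31.4 0 0 0 0;1 19.7 -31.4 0 0 0 0;1 19.7 -31.4 0 0 0 0;1 19.7 -31.4 0 0 0 0"
}}

```text
time_s: 1.35
position: [0.4572, -0.0694, 0.2482]
tool_rot: [[0.995, -0.097, -0.0], [-0.097, -0.995, 0.0], [-0.0, -0.0, -1.0]]
ft_force: [1.0, -1.5, 0.1]
grip_width: -0.0001
```

Emit:
{"api": "arm_command", "payload": {
  "rows": "1 19.7 -31.4 0 0 0 0;1 19.7 -31.4 0 0 0 0;1 19.7 -31.4 0 0 0 0;1 19.7 -31.4 0 0 0 0;1 19.7 -31.4 0 0 0 0"
}}

```text
time_s: 1.77
position: [0.5704, 0.0773, 0.248]
tool_rot: [[0.995, -0.097, -0.001], [-0.097, -0.995, 0.0], [-0.001, 0.0, -1.0]]
ft_force: [0.3, -1.9, -0.7]
grip_width: -0.0001
```

```bash
python3 -c "
from h import *
go((.571,.076,.126),-5.7)"
```

```text
t 1.77 pos [0.5704 0.0773 0.248 ] yaw -5.54 zdir [-0.001  0.    -1.   ] F [ 0.3 -1.9 -0.7] w -0.0001
tool shift mm [  0.8   1.2 122. ] n rows 4.0 rz 0.2
```

Emit:
{"api": "arm_command", "payload": {
  "rows": "1 0 0 30 0 0 0;1 0 0 30 0 0 0;1 0 0 30 0 0 0;1 0 0 30 0 0 0;1 0 0 0 0 0 0"
}}

```text
time_s: 2.18
position: [0.567, 0.0756, 0.1228]
tool_rot: [[0.995, -0.097, -0.011], [-0.097, -0.995, 0.001], [-0.011, 0.0, -1.0]]
ft_force: [-0.3, -0.7, -0.6]
grip_width: -0.0003
```

Emit:
{"api": "arm_command", "payload": {
  "rows": "1 -5 0 0 0 0 0;1 -5 0 0 0 0 0;1 -5 0 0 0 0 0;1 -4 0 0 0 0 0;1 -4 0 0 0 0 0"
}}

```text
time_s: 2.6
position: [0.5467, 0.0777, 0.1297]
tool_rot: [[0.995, -0.097, 0.002], [-0.097, -0.995, -0.0], [0.002, -0.0, -1.0]]
ft_force: [-1.0, -0.1, 0.1]
grip_width: 0.0002
```

```bash
python3 - <<'E'
from h import *
go((.571,.076,.126),-5.7)
a=eyes.get_image("scene")[120:270,220:410,::-1]; b=eyes.get_image("top")[120:270,295:485,::-1]
cv2.imwrite("pics/lid1.png",cv2.resize(np.hstack([a,b]),None,fx=2.1,fy=2.1,interpolation=cv2.INTER_CUBIC))
E
```

```text
t 2.6 pos [0.5467 0.0777 0.1297] yaw -5.56 zdir [ 0.002 -0.    -1.   ] F [-1.  -0.1  0.1] w 0.0002
tool shift mm [24.3 -0.7  3.7] n rows 1.0 rz 0.1
```

View pics/lid1.png

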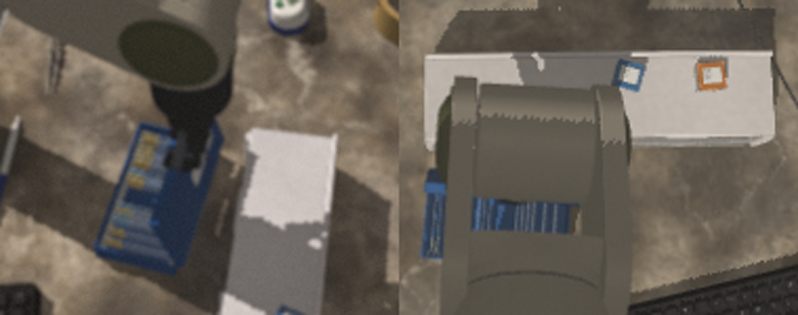

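```bash
python3 - <<'E'
import cv2
a=cv2.imread("pics/lid1.png")[80:290,80:340]
cv2.imwrite("pics/lid1b.png",cv2.resize(a,None,fx=2.8,fy=2.8,interpolation=cv2.INTER_CUBIC))
E
```

```text
(no output)
```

View pics/lid1b.png

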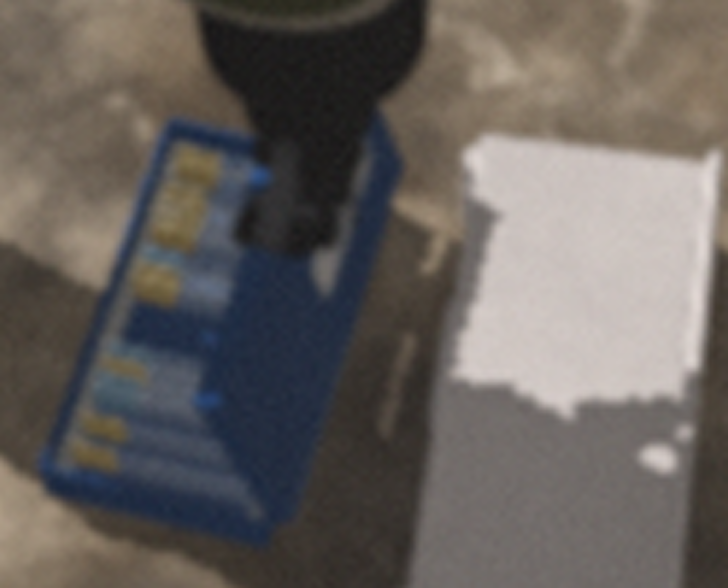

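The lid is unchanged and the shut fingertips are just behind its outer face, at about (285,240) in the crop. I'll swing it shut along the arc.

Emit:
{"api": "arm_command", "payload": {
  "rows": "1 -4.4 0 0.6 0 0 0;1 -4.4 0 0.9 0 0 0;1 -4.3 0 1.2 0 0 0;1 -4.3 0 1.4 0 0 0;1 -4.2 0 1.6 0 0 0"
}}

```text
time_s: 3.12
position: [0.5249, 0.0798, 0.1225]
tool_rot: [[0.995, -0.097, 0.0], [-0.097, -0.995, 0.0], [0.0, -0.0, -1.0]]
ft_force: [0.0, 0.5, 1.3]
grip_width: -0.0001
```

Emit:
{"api": "arm_command", "payload": {
  "rows": "1 -4.1 0 1.9 0 0 0;1 -4 0 2.1 0 0 0;1 -3.9 0 2.3 0 0 0;1 -3.8 0 2.4 0 0 0;1 -3.7 0 2.5 0 0 0"
}}

```text
time_s: 3.53
position: [0.5055, 0.0817, 0.1111]
tool_rot: [[0.995, -0.097, -0.0], [-0.097, -0.995, 0.0], [-0.0, -0.0, -1.0]]
ft_force: [1.1, 0.6, 1.6]
grip_width: -0.0001
```

Emit:
{"api": "arm_command", "payload": {
  "rows": "1 -3.5 0 2.8 0 0 0;1 -3.3 0 3 0 0 0;1 -3.2 0 3.1 0 0 0;1 -3 0 3.3 0 0 0;1 -2.9 0 3.5 0 0 0"
}}

```text
time_s: 3.95
position: [0.4898, 0.0832, 0.0954]
tool_rot: [[0.995, -0.097, -0.0], [-0.097, -0.995, 0.0], [-0.0, 0.0, -1.0]]
ft_force: [-0.8, -0.1, 1.5]
grip_width: -0.0002
```

```bash
python3 - <<'E'
from h import *
go((.477,.085,.055),-5.7)
a=eyes.get_image("scene")[150:265,245:385,::-1]
cv2.imwrite("pics/lid2.png",cv2.resize(a,None,fx=5,fy=5,interpolation=cv2.INTER_CUBIC))
E
```

```text
t 3.95 pos [0.4898 0.0832 0.0954] yaw -5.56 zdir [-0.  0. -1.] F [-0.8 -0.1  1.5] w -0.0002
tool shift mm [-12.9  -0.6  40.4] n rows 2.0 rz 0.1
```

View pics/lid2.png

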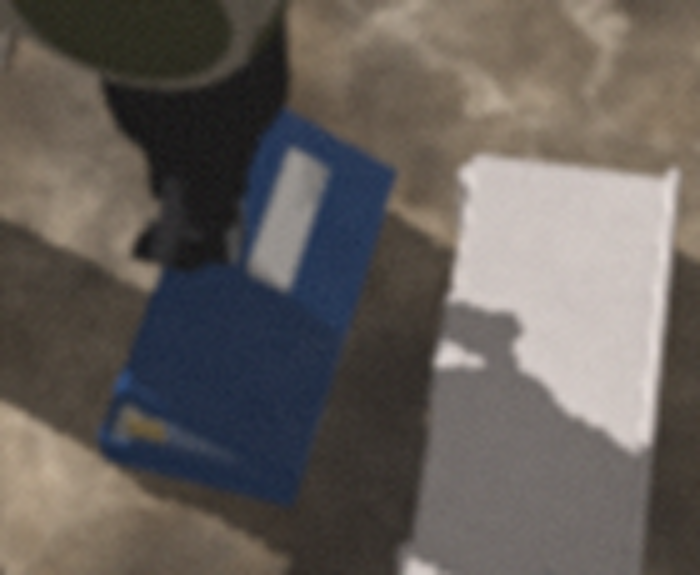

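The lid follows and is about 30° open; the box hasn't moved noticeably. I'll continue the arc.

Emit:
{"api": "arm_command", "payload": {
  "rows": "1 -2.7 0 3.6 0 0 0;1 -2.5 0 3.8 0 0 0;1 -2.2 0 3.9 0 0 0;1 -2 0 4 0 0 0;1 -1.8 0 4.1 0 0 0"
}}

```text
time_s: 4.42
position: [0.4786, 0.0843, 0.0759]
tool_rot: [[0.995, -0.097, -0.0], [-0.097, -0.995, 0.0], [-0.0, -0.0, -1.0]]
ft_force: [-0.3, -0.3, 0.7]
grip_width: -0.0001
```

Emit:
{"api": "arm_command", "payload": {
  "rows": "1 -1.6 0 4.1 0 0 0;1 -1.4 0 4.2 0 0 0;1 -1.2 0 4.2 0 0 0;1 -1 0 4.2 0 0 0;1 -0.7 0 3 0 0 0"
}}

```text
time_s: 4.83
position: [0.473, 0.0848, 0.0561]
tool_rot: [[0.995, -0.097, -0.0], [-0.097, -0.995, 0.0], [-0.0, -0.0, -1.0]]
ft_force: [1.3, -0.2, 0.8]
grip_width: 0.0001
```

Emit:
{"api": "arm_command", "payload": {
  "rows": "1 0 0 1 0 0 0;1 0 0 1 0 0 0;1 0 0 0 0 0 0"
}}

```text
time_s: 5.08
position: [0.4729, 0.0848, 0.055]
tool_rot: [[0.995, -0.097, -0.0], [-0.097, -0.995, -0.0], [-0.0, 0.0, -1.0]]
ft_force: [-3.2, -0.6, 5.5]
grip_width: 0.0001
```

Emit:
{"api": "arm_command", "payload": {
  "rows": "1 0 0 0.5 0 0 0;1 0 0 0.5 0 0 0;1 0 0 0 0 0 0"
}}

```text
time_s: 5.33
position: [0.4729, 0.0848, 0.0548]
tool_rot: [[0.995, -0.097, 0.0], [-0.097, -0.995, -0.0], [0.0, 0.0, -1.0]]
ft_force: [-5.4, -0.7, 16.3]
grip_width: -0.0
```

Emit:
{"api": "arm_command", "payload": {
  "rows": "1 0 0 -20 0 0 0;1 0 0 -30 0 0 0;1 0 -30 -30 0 0 -7;1 0 -40 0 0 0 -7;1 0 -40 0 0 0 -7"
}}

```text
time_s: 5.75
position: [0.4706, 0.1947, 0.135]
tool_rot: [[0.963, 0.27, 0.005], [0.27, -0.963, 0.001], [0.005, 0.001, -1.0]]
ft_force: [0.7, -0.0, 0.0]
grip_width: 0.0
```

```bash
python3 - <<'E'
from h import *
go((.5,.2,.15))
a=eyes.get_image("scene"); b=eyes.get_image("top")
cv2.imwrite("pics/s3.png",a[:,:,::-1]);cv2.imwrite("pics/t3.png",b[:,:,::-1])
a=a[150:265,250:350,::-1]; b=b[165:280,300:400,::-1]
cv2.imwrite("pics/lid3.png",cv2.resize(np.hstack([a,b]),None,fx=4,fy=4,interpolation=cv2.INTER_CUBIC))
E
```

```text
t 5.75 pos [0.4706 0.1947 0.135 ] yaw 15.64 zdir [ 0.005  0.001 -1.   ] F [ 0.7 -0.   0. ] w 0.0
tool shift mm [ 29.8   2.8 -14.8] n rows 1.0
```

View pics/lid3.png

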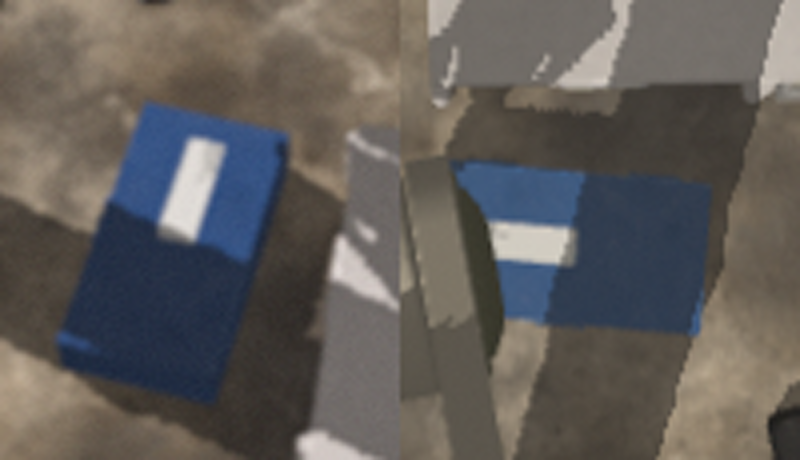

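The lid looks fully shut: the stiff stop took 16 N at the expected height. The top face corners are clear, so I'll refit the box from them.

```bash
cat > fit3.py <<'E'
from h import *
def fitbox(B):
    f=lambda p:np.concatenate([proj(n,W(p,l))-u for n,u,l in B])
    r=least_squares(f,[.5,.08,-.1],loss="soft_l1"); print("box",r.x[:2].round(4),np.degrees(r.x[2]).round(2),f(r.x).round(1).reshape(-1,2).tolist()); return r.x
a,h=.0465,.084
if __name__=="__main__":
    C=(250,150,4);T=(300,165,4)
    p=fitbox([("scene",uv(C,(148,102)),(-a,h,.038)),("scene",uv(C,(287,135)),(a,h,.038)),("scene",uv(C,(60,338)),(-a,-h,.038)),
    ("top",uv(T,(52,160)),(a,h,.038)),("top",uv(T,(310,185)),(a,-h,.038)),("top",uv(T,(297,333)),(-a,-h,.038))])
    for l in((-a,h,0),(a,h,0),(0,h,0),(-a,0,0)):print(W(p,l).round(4))
E
python3 fit3.py
```

```text
box [0.4989 0.0841] -6.13 [[-0.6, -0.4], [1.4, -0.5], [-1.1, 0.8], [-4.6, -0.9], [0.4, -0.7], [0.6, 1.1]]
[0.4617 0.1726 0.    ]
[0.5541 0.1626 0.    ]
[0.5079 0.1676 0.    ]
[0.4527 0.0891 0.    ]
```

Emit:
{"api": "arm_command", "payload": {
  "rows": "0.4 0 0 0 0 0 -7;0.4 0 0 0 0 0 -7;0.4 0 0 0 0 0 -7;0.4 0 0 0 0 0 -7;0.4 0 0 0 0 0 -7"
}}

```text
time_s: 6.27
position: [0.4692, 0.1931, 0.133]
tool_rot: [[0.633, 0.774, -0.0], [0.774, -0.633, -0.0], [-0.0, 0.0, -1.0]]
ft_force: [0.2, 0.5, -0.3]
grip_width: 0.052
```

Emit:
{"api": "arm_command", "payload": {
  "rows": "0.4 0 0 0 0 0 -7;0.4 0 0 0 0 0 -7;0.4 0 0 0 0 0 -7;0.4 0 0 0 0 0 -7;0.4 0 0 0 0 0 -7"
}}

```text
time_s: 6.68
position: [0.4692, 0.1931, 0.133]
tool_rot: [[0.075, 0.997, -0.0], [0.997, -0.075, -0.0], [-0.0, -0.0, -1.0]]
ft_force: [0.4, 0.5, -0.1]
grip_width: 0.051
```

```bash
python3 -c "
from h import *
go((.503,.21,.135),89.5)"
```

```text
t 6.68 pos [0.4692 0.1931 0.133 ] yaw 85.72 zdir [-0. -0. -1.] F [ 0.4  0.5 -0.1] w 0.051
tool shift mm [19.4 32.4 -2. ] n rows 1.0 rz -3.8
```

Emit:
{"api": "arm_command", "payload": {
  "rows": "0.4 19 32 0 0 0 -3.8;0.4 3 0 30 0 0 0;0.4 0 0 35 0 0 0;0.4 0 0 20 0 0 0;0.4 0 0 10 0 0 0"
}}

```text
time_s: 7.1
position: [0.5015, 0.2123, 0.0353]
tool_rot: [[0.014, 1.0, -0.004], [1.0, -0.014, -0.001], [-0.001, -0.004, -1.0]]
ft_force: [-0.2, 0.4, -0.1]
grip_width: 0.0515
```

Emit:
{"api": "arm_command", "payload": {
  "rows": "0.4 0 0 5 0 0 0;0.4 0 0 4 0 0 0;0.4 0 0 0 0 0 0"
}}

```text
time_s: 7.35
position: [0.5029, 0.2129, 0.0295]
tool_rot: [[0.014, 1.0, 0.001], [1.0, -0.014, 0.0], [0.0, 0.001, -1.0]]
ft_force: [-1.1, 0.5, -0.2]
grip_width: 0.0513
```

```bash
python3 -c "
from h import *
go((.503,.1453+.011,.027),89.5)"
```

```text
t 7.35 pos [0.5029 0.2129 0.0295] yaw 89.22 zdir [ 0.001  0.    -1.   ] F [-1.1  0.5 -0.2] w 0.0513
tool shift mm [-56.6   0.8   2.5] n rows 2.0 rz -0.3
```

Emit:
{"api": "arm_command", "payload": {
  "rows": "0.4 -5 0 2 0 0 0;0.4 -5 0 2 0 0 0;0.4 -5 0 0 0 0 0;0.4 -4 0 0 0 0 0;0.4 -3 0 0 0 0 0"
}}

```text
time_s: 7.77
position: [0.5024, 0.1904, 0.0254]
tool_rot: [[0.014, 1.0, 0.001], [1.0, -0.014, 0.0], [0.0, 0.001, -1.0]]
ft_force: [-0.3, -0.6, 0.3]
grip_width: 0.0515
```

Emit:
{"api": "arm_command", "payload": {
  "rows": "0.4 -3 0 0 0 0 0;0.4 -3 0 0 0 0 0;0.4 -3 0 0 0 0 0;0.4 -3 0 0 0 0 0;0.4 -3 0 0 0 0 0"
}}

```text
time_s: 8.18
position: [0.502, 0.1761, 0.0251]
tool_rot: [[0.013, 1.0, -0.0], [1.0, -0.013, 0.0], [0.0, -0.0, -1.0]]
ft_force: [-0.5, 3.0, 2.0]
grip_width: 0.0513
```

Emit:
{"api": "arm_command", "payload": {
  "rows": "0.4 -3 0 0 0 0 0;0.4 -3 0 0 0 0 0;0.4 -3 0 0 0 0 0;0.4 -3 0 0 0 0 0;0.4 -3 0 0 0 0 0"
}}

```text
time_s: 8.6
position: [0.5018, 0.1608, 0.0251]
tool_rot: [[0.013, 1.0, 0.0], [1.0, -0.013, 0.0], [0.0, 0.0, -1.0]]
ft_force: [-1.0, 2.6, 2.0]
grip_width: 0.051
```

```bash
python3 - <<'E'
from h import *
go((.503,.1453+.011,.0255),89.5)
a=eyes.get_image("scene")[140:270,230:370,::-1]
cv2.imwrite("pics/p4.png",cv2.resize(a,None,fx=4.5,fy=4.5,interpolation=cv2.INTER_CUBIC))
E
```

```text
t 8.6 pos [0.5018 0.1608 0.0251] yaw 89.24 zdir [ 0.  0. -1.] F [-1.   2.6  2. ] w 0.051
tool shift mm [-4.5  1.2 -0.4] n rows 1.0 rz -0.3
```

Emit:
{"api": "arm_command", "payload": {
  "rows": "0.4 -2.5 0 0 0 0 0;0.4 -2 0 0 0 0 0;0.4 0 0 0 0 0 0;0.4 8 0 0 0 0 0;0.4 30 0 0 0 0 0"
}}

```text
time_s: 9.07
position: [0.5028, 0.1928, 0.025]
tool_rot: [[0.017, 1.0, -0.0], [1.0, -0.017, -0.001], [-0.001, -0.0, -1.0]]
ft_force: [0.8, 0.1, -0.4]
grip_width: 0.0513
```

Emit:
{"api": "arm_command", "payload": {
  "rows": "0.4 0 0 -40 0 0 0;0.4 0 0 -40 0 0 0;0.4 20 -30 -20 0 0 7;0.4 20 -30 0 0 0 7;0.4 20 -30 0 0 0 7"
}}

```text
time_s: 9.48
position: [0.4214, 0.2658, 0.1264]
tool_rot: [[0.374, 0.928, 0.003], [0.928, -0.374, 0.0], [0.001, 0.002, -1.0]]
ft_force: [1.2, 0.6, -0.7]
grip_width: 0.0511
```

```bash
python3 - <<'E'
from h import *
go((.4,.08,.13),0)
a=eyes.get_image("scene"); b=eyes.get_image("top")
a=a[150:265,250:350,::-1]; b=b[145:260,300:400,::-1]
cv2.imwrite("pics/p5.png",cv2.resize(np.hstack([a,b]),None,fx=4,fy=4,interpolation=cv2.INTER_CUBIC))
E
```

```text
t 9.48 pos [0.4214 0.2658 0.1264] yaw 68.06 zdir [ 0.003  0.    -1.   ] F [ 1.2  0.6 -0.7] w 0.0511
tool shift mm [-180.3   49.6   -3.7] n rows 5.0 rz 68.1
```

View pics/p5.png

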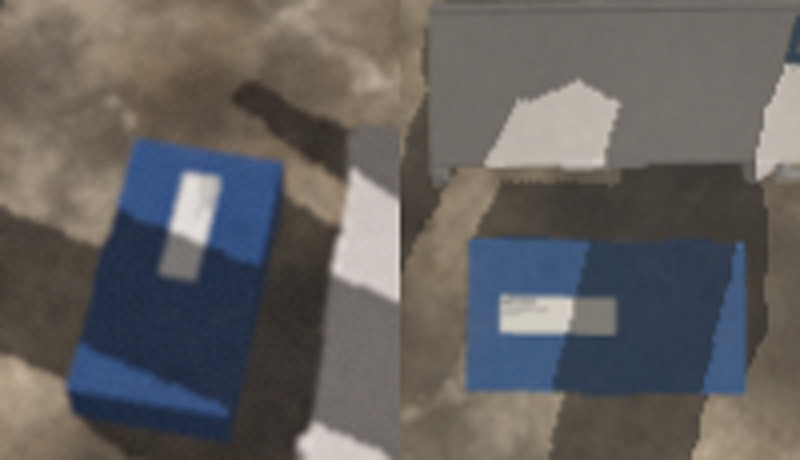

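The lid is shut and the box is now square. In the top half its corners are at (468,238), (746,241), (746,394) and (467,390).

```bash
python3 - <<'E'
from fit3 import *
C=(250,150,4);T=(300,145,4)
p=fitbox([("top",uv(T,(68,238)),(a,h,.038)),("top",uv(T,(346,241)),(a,-h,.038)),("top",uv(T,(346,394)),(-a,-h,.038)),("top",uv(T,(67,390)),(-a,h,.038)),
("scene",uv(C,(137,140)),(-a,h,.038)),("scene",uv(C,(283,162)),(a,h,.038)),("scene",uv(C,(70,388)),(-a,-h,.038)),("scene",uv(C,(230,414)),(a,-h,.038))])
for r in(-.0106,0):
  o=np.array([.6397,-.0381,r]);d=p[:2]-o[:2];c,s=np.cos(r),np.sin(r);print("in org",(c*d[0]+s*d[1]).round(4),(-s*d[0]+c*d[1]).round(4))
print("front",W(p,(-a,0,0)).round(4))
# wall features
o=[.6397,-.0381,-.0106]
for l in((-.0515,.202,.03),(-.0515,.19,.03),(-.0515,.006,.03),(-.0515,-.006,.03),(-.0455,.19,.056),(-.0455,0,.056)):
  q=proj("top",W(o,l)); print(l,"crop",((q-[300,145]+.5)*4-.5+[400,0]).round())
E
```

```text
box [0.5051 0.0598] -1.47 [[-0.2, -0.4], [-0.1, -0.3], [0.1, 0.2], [-0.5, 0.5], [-0.4, -0.5], [1.0, -0.2], [-0.8, 0.6], [0.3, 1.1]]
in org -0.1356 0.0965
in org -0.1346 0.0979
front [0.4587 0.061  0.    ]
(-0.0515, 0.202, 0.03) crop [430. 179.]
(-0.0515, 0.19, 0.03) crop [450. 178.]
(-0.0515, 0.006, 0.03) crop [751. 178.]
(-0.0515, -0.006, 0.03) crop [771. 178.]
(-0.0455, 0.19, 0.056) crop [449. 163.]
(-0.0455, 0, 0.056) crop [769. 162.]
```

Emit:
{"api": "arm_command", "payload": {
  "rows": "0.2 0 0 0 0 0 7;0.2 0 0 0 0 0 7;0.2 0 0 0 0 0 7;0.2 0 0 0 0 0 7;0.2 0 0 0 0 0 7"
}}

```text
time_s: 10.0
position: [0.4227, 0.2651, 0.125]
tool_rot: [[0.837, 0.547, 0.0], [0.547, -0.837, -0.0], [-0.0, 0.0, -1.0]]
ft_force: [0.2, -1.2, 0.0]
grip_width: 0.068
```

Emit:
{"api": "arm_command", "payload": {
  "rows": "0.2 0 0 0 0 0 7;0.2 0 0 0 0 0 7;0.2 0 0 0 0 0 7;0.2 0 0 0 0 0 7;0.2 0 0 0 0 0 5"
}}

```text
time_s: 10.42
position: [0.4227, 0.265, 0.125]
tool_rot: [[1.0, 0.003, 0.0], [0.003, -1.0, -0.0], [0.0, 0.0, -1.0]]
ft_force: [0.5, 0.2, -1.3]
grip_width: 0.0686
```

```bash
python3 -c "
from h import *
go((.415,.061,.126),-.6)"
```

```text
t 10.42 pos [0.4227 0.265  0.125 ] yaw 0.17 zdir [ 0. -0. -1.] F [ 0.5  0.2 -1.3] w 0.0686
tool shift mm [ -8.3 204.   -1. ] n rows 6.0 rz 0.8
```

Emit:
{"api": "arm_command", "payload": {
  "rows": "0.2 -2 41 0 0 0 0;0.2 -2 41 0 0 0 0;0.2 -2 41 0 0 0 0;0.2 -2 41 0 0 0 0;0.2 0 40 0 0 0 0.8"
}}

```text
time_s: 10.83
position: [0.4157, 0.0592, 0.1251]
tool_rot: [[1.0, -0.004, 0.0], [-0.004, -1.0, -0.0], [0.0, 0.0, -1.0]]
ft_force: [0.5, -0.0, -0.7]
grip_width: 0.0679
```

Emit:
{"api": "arm_command", "payload": {
  "rows": "0.2 0 0 30 0 0 0;0.2 0 0 30 0 0 0;0.2 0 0 25 0 0 0;0.2 0 0 14 0 0 0;0.2 0 0 0 0 0 0"
}}

```text
time_s: 11.25
position: [0.4152, 0.0608, 0.0239]
tool_rot: [[1.0, -0.005, -0.005], [-0.005, -1.0, 0.0], [-0.005, -0.0, -1.0]]
ft_force: [0.3, 0.3, -1.0]
grip_width: 0.0683
```

```bash
python3 -c "
from h import *
go((.579,.06,.0255),-.6)"
```

```text
t 11.25 pos [0.4152 0.0608 0.0239] yaw -0.31 zdir [-0.005  0.    -1.   ] F [ 0.3  0.3 -1. ] w 0.0683
tool shift mm [ 1.638e+02 -1.000e-01 -2.400e+00] n rows 5.0 rz 0.3
```

Emit:
{"api": "arm_command", "payload": {
  "rows": "0.2 7 0 0 0 0 0.3;0.2 7 0 0 0 0 0;0.2 6 0 0 0 0 0;0.2 4 0 0 0 0 0;0.2 4 0 0 0 0 0"
}}

```text
time_s: 11.67
position: [0.445, 0.0607, 0.0267]
tool_rot: [[1.0, -0.011, 0.002], [-0.011, -1.0, -0.0], [0.002, 0.0, -1.0]]
ft_force: [0.5, 0.2, -0.3]
grip_width: 0.0685
```

Emit:
{"api": "arm_command", "payload": {
  "rows": "0.2 4 0 0 0 0 0;0.2 4 0 0 0 0 0;0.2 4 0 0 0 0 0;0.2 4 0 0 0 0 0;0.2 4 0 0 0 0 0"
}}

```text
time_s: 12.08
position: [0.4641, 0.0605, 0.0261]
tool_rot: [[1.0, -0.011, -0.001], [-0.011, -1.0, 0.0], [-0.001, -0.0, -1.0]]
ft_force: [-3.0, 0.3, 2.2]
grip_width: 0.0685
```

Emit:
{"api": "arm_command", "payload": {
  "rows": "0.2 4 0 0 0 0 0;0.2 4 0 0 0 0 0;0.2 4 0 0 0 0 0;0.2 4 0 0 0 0 0;0.2 0 0 0 0 0 0"
}}

```text
time_s: 12.5
position: [0.4812, 0.0602, 0.0261]
tool_rot: [[1.0, -0.011, 0.002], [-0.011, -1.0, -0.0], [0.002, 0.0, -1.0]]
ft_force: [0.4, 0.4, -0.3]
grip_width: 0.0683
```

```bash
python3 - <<'E'
from h import *
go((.579,.06,.0255),-.6)
a=eyes.get_image("scene")[140:260,250:390,::-1]
cv2.imwrite("pics/p6.png",cv2.resize(a,None,fx=5,fy=5,interpolation=cv2.INTER_CUBIC))
E
```

```text
t 12.5 pos [0.4812 0.0602 0.0261] yaw -0.64 zdir [ 0.002 -0.    -1.   ] F [ 0.4  0.4 -0.3] w 0.0683
tool shift mm [97.8 -0.9  0.8] n rows 3.0 rz -0.0
```

View pics/p6.png

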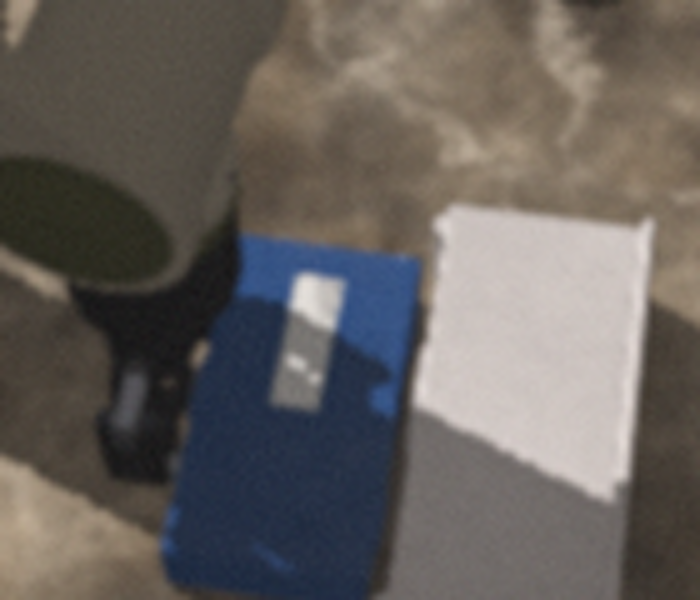

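The box is lined up with its back edge just short of the mouth. Its left corner at (420,258) is inside the organiser's left wall at (437,220), so I keep pushing.

Emit:
{"api": "arm_command", "payload": {
  "rows": "0.2 4 0 0 0 0 0;0.2 4 0 0 0 0 0;0.2 4 0 0 0 0 0;0.2 4 0 0 0 0 0;0.2 4 0 0 0 0 0"
}}

```text
time_s: 12.97
position: [0.5005, 0.06, 0.026]
tool_rot: [[1.0, -0.011, -0.0], [-0.011, -1.0, 0.0], [-0.0, -0.0, -1.0]]
ft_force: [-2.7, 0.5, -0.9]
grip_width: 0.0686
```

Emit:
{"api": "arm_command", "payload": {
  "rows": "0.2 4 0 0 0 0 0;0.2 4 0 0 0 0 0;0.2 4 0 0 0 0 0;0.2 4 0 0 0 0 0;0.2 4 0 0 0 0 0"
}}

```text
time_s: 13.38
position: [0.5204, 0.0598, 0.026]
tool_rot: [[1.0, -0.011, -0.0], [-0.011, -1.0, 0.0], [-0.0, -0.0, -1.0]]
ft_force: [-1.3, -0.2, -1.3]
grip_width: 0.0685
```

Emit:
{"api": "arm_command", "payload": {
  "rows": "0.2 4 0 0 0 0 0;0.2 4 0 0 0 0 0;0.2 4 0 0 0 0 0;0.2 4 0 0 0 0 0;0.2 4 0 0 0 0 0"
}}

```text
time_s: 13.8
position: [0.5404, 0.0596, 0.0261]
tool_rot: [[1.0, -0.011, -0.0], [-0.011, -1.0, -0.0], [-0.0, 0.0, -1.0]]
ft_force: [-1.2, 0.3, -0.8]
grip_width: 0.0683
```

```bash
python3 - <<'E'
from h import *
go((.579,.06,.0255),-.6)
E
```

```text
t 13.8 pos [0.5404 0.0596 0.0261] yaw -0.64 zdir [-0. -0. -1.] F [-1.2  0.3 -0.8] w 0.0683
tool shift mm [38.6 -0.8  0.6] n rows 1.0 rz -0.0
```

Emit:
{"api": "arm_command", "payload": {
  "rows": "0.2 4 0 0 0 0 0;0.2 4 0 0 0 0 0;0.2 4 0 0 0 0 0;0.2 4 0 0 0 0 0;0.2 4 0 0 0 0 0"
}}

```text
time_s: 14.22
position: [0.5604, 0.0594, 0.0261]
tool_rot: [[1.0, -0.011, -0.0], [-0.011, -1.0, 0.0], [-0.0, -0.0, -1.0]]
ft_force: [-2.4, -0.3, -1.2]
grip_width: 0.0682
```

Emit:
{"api": "arm_command", "payload": {
  "rows": "0.2 3 0 0 0 0 0;0.2 2 0 0 0 0 0;0.2 2 0 0 0 0 0;0.2 2 0 0 0 0 0;0.2 2 0 0 0 0 0"
}}

```text
time_s: 14.63
position: [0.5711, 0.0593, 0.0261]
tool_rot: [[1.0, -0.011, -0.0], [-0.011, -1.0, 0.0], [-0.0, -0.0, -1.0]]
ft_force: [-1.8, -0.2, -0.3]
grip_width: 0.0682
```

Emit:
{"api": "arm_command", "payload": {
  "rows": "0.2 1.5 0 0 0 0 0;0.2 1.5 0 0 0 0 0;0.2 1 0 0 0 0 0"
}}

```text
time_s: 14.88
position: [0.5752, 0.0592, 0.0261]
tool_rot: [[1.0, -0.011, 0.0], [-0.011, -1.0, 0.0], [0.0, -0.0, -1.0]]
ft_force: [-1.9, 0.3, -0.3]
grip_width: 0.0684
```

Still free sliding, so the last millimetres go one small step at a time.

Emit:
{"api": "arm_command", "payload": {
  "rows": "0.2 1 0 0 0 0 0;0.2 1 0 0 0 0 0;0.2 0.5 0 0 0 0 0"
}}

```text
time_s: 15.13
position: [0.5776, 0.0592, 0.0261]
tool_rot: [[1.0, -0.011, 0.0], [-0.011, -1.0, -0.0], [0.0, 0.0, -1.0]]
ft_force: [-2.7, 0.2, -0.8]
grip_width: 0.0684
```

Emit:
{"api": "arm_command", "payload": {
  "rows": "0.2 0.5 0 0 0 0 0;0.2 0.5 0 0 0 0 0"
}}

```text
time_s: 15.3
position: [0.5779, 0.0592, 0.0261]
tool_rot: [[1.0, -0.011, -0.002], [-0.011, -1.0, -0.0], [-0.002, 0.0, -1.0]]
ft_force: [-6.3, 0.3, 2.8]
grip_width: 0.0684
```

Emit:
{"api": "arm_command", "payload": {
  "rows": "0.2 0.5 0 0 0 0 0;0.2 0.5 0 0 0 0 0"
}}

```text
time_s: 15.47
position: [0.578, 0.0591, 0.026]
tool_rot: [[1.0, -0.011, -0.004], [-0.011, -1.0, -0.0], [-0.004, 0.0, -1.0]]
ft_force: [-11.0, -1.2, 5.6]
grip_width: 0.0683
```

The force rises to 11 N without movement at x = 0.578 (predicted 0.579), so the box is against the back. I'll back off and look.

Emit:
{"api": "arm_command", "payload": {
  "rows": "0.2 -2 0 0 0 0 0;0.2 -15 0 0 0 0 0;0.2 -30 0 0 0 0 0;0.2 -35 0 0 0 0 0;0.2 -35 0 0 0 0 0"
}}

```text
time_s: 15.88
position: [0.462, 0.0604, 0.0263]
tool_rot: [[1.0, -0.011, 0.002], [-0.011, -1.0, -0.0], [0.002, 0.0, -1.0]]
ft_force: [0.6, 0.3, -0.5]
grip_width: 0.0681
```

Emit:
{"api": "arm_command", "payload": {
  "rows": "0.2 -20 0 -40 0 0 0;0.2 -20 0 -40 0 0 0;0.2 0 38 -10 0 0 0;0.2 0 38 0 0 0 0;0.2 0 38 0 0 0 0"
}}

```text
time_s: 16.3
position: [0.4247, -0.0545, 0.1121]
tool_rot: [[1.0, -0.009, 0.005], [-0.009, -1.0, -0.002], [0.005, 0.002, -1.0]]
ft_force: [1.3, 0.0, -1.1]
grip_width: 0.0679
```

Emit:
{"api": "arm_command", "payload": {
  "rows": "0.2 0 40 0 0 0 0;0.2 0 40 0 0 0 0;0.2 0 40 0 0 0 0;0.2 0 40 0 0 0 0;0.2 0 0 0 0 0 0"
}}

```text
time_s: 16.72
position: [0.4232, -0.22, 0.1111]
tool_rot: [[1.0, -0.017, 0.004], [-0.017, -1.0, -0.005], [0.004, 0.005, -1.0]]
ft_force: [0.2, 0.3, 0.2]
grip_width: 0.0684
```

```bash
python3 - <<'E'
from h import *
go((.4,0,.13))
a=eyes.get_image("scene"); b=eyes.get_image("top")
c=cv2.resize(a[155:290,305:400,::-1],(400,568),interpolation=cv2.INTER_CUBIC)
d=cv2.resize(b[135:225,300:400,::-1],(400,360),interpolation=cv2.INTER_CUBIC)
e=cv2.resize(b[50:300,190:490,::-1],(250,208))
o=np.zeros((568,800,3),np.uint8);o[:,:400]=c;o[:360,400:]=d;o[360:,400:650]=e
cv2.imwrite("pics/p7.png",o)
E
```

```text
t 16.72 pos [ 0.4232 -0.22    0.1111] yaw -0.95 zdir [ 0.004 -0.005 -1.   ] F [0.2 0.3 0.2] w 0.0684
tool shift mm [ -26.7 -219.5  -20. ] n rows 6.0
```

View pics/p7.png

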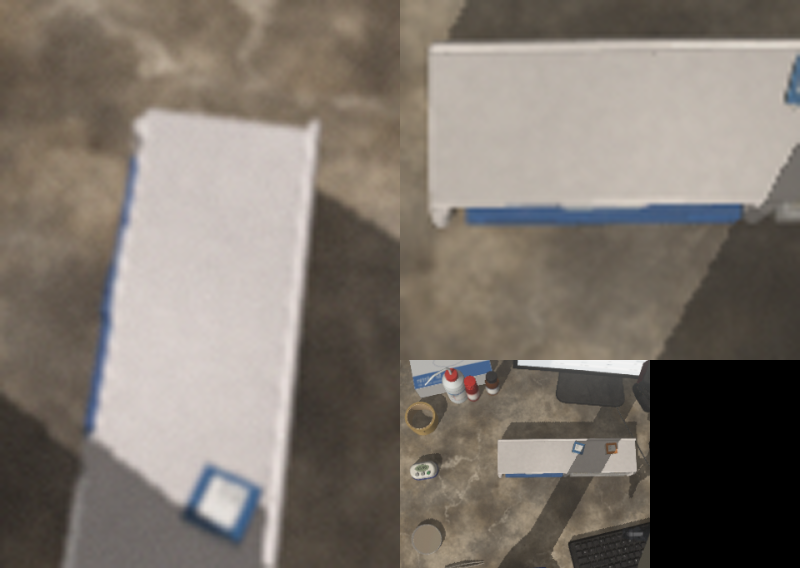

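The box is in the bay. Its front edge is straight at row 224 of the top crop, level with the wall end at about 226, and it spans columns 467–742 between the walls. The other things look undisturbed.

```bash
python3 -c "
from rig import env
print(env.close_job())"
```

```text
the job is handed in; nothing more can be done
None
```

The blue box is shut and pushed home in the empty bay, and I handed the job in at about 17 s of the 72 s allowed.

- **Lid:** I swung it shut with the closed fingertips and pressed until it stopped hard, with 16 N at the height expected for a shut lid.
- **Lining up:** A two-finger push on the box's left side brought it to within about 2 mm of the bay's centre line and 1–2° of square.
- **Pushing home:** I pushed the front straight in at roughly 1–3 N. The force then rose to 11 N with no more movement at x = 0.578 m (0.579 m predicted), so it is against the back.
- **Last check:** With the arm withdrawn and touching nothing, the pictures show the box front about flush with the organiser's front and clear of both walls. The cover-glass boxes, petri dish and timer look undisturbed. The clear box is hidden under the top panel, so I couldn't check its position closely; nothing touched it.

No check failed. My first estimate of the organiser's position had one badly read corner. I corrected it before the box was pushed, and the position where the box stopped agrees with the corrected value.

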